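# Put the serving paddle away past the sprung flap of the board bin

## Robot

A 7-joint arm with a two-finger parallel gripper is mounted at the origin on the work surface. World frame = base frame: x ahead of the robot, y to its left, z up, the work surface at z = 0. Lengths are in m, angles in degrees, forces in N, time in s.
With the tool pointing down it reaches from about 0.425 to 0.875 m from the base axis. Payload 4.7 kg.
Tool frame: the origin (TCP) lies at the very end of the fingers, on their centre line; the grasp point (between the pads) lies 19 mm behind it; z points along the fingers, y is the direction in which the jaws open and shut (so a half turn about z gives the same grasp; the last joint's range is limited). The gripper opens to 87 mm and grips with 3 to 60 N. Pads are 19 mm wide; open, the fingers measure 117 mm over their backs; the gripper's body (75 mm by 190 mm) begins 51 mm behind the grasp point.
Start: joints at [-64.624, 18.392, -4.016, 83.108, 1.295, 78.541, -3.26], TCP at [0.27, 0.591, 0.196] pointing down, gripper open.
Joint ranges: [-163.93, 163.93], [-17.29, 119.83], [-79.2, 71.16], [3.27, 140.29], [-89.18, 269.18], [5.43, 117.66], [-154.24, 154.24]. Speed limits (degrees/s): [147.25, 147.25, 180, 180, 180, 180, 180].

## Interface

Orientations are given as [roll, pitch, yaw] about the fixed x, y, z axes, in that order (R = Rz(yaw) Ry(pitch) Rx(roll)).
In Python, from cell import * gives the robot as it stands.
- The arm moves only by the tool drive_tool, never from a script. Its argument "moves" is text: rows parted by semicolons, each of 5 numbers parted by spaces: the shift along the tool's x, y, z in m, then the turn about the tool's z in degrees, then the gripper's target within -1 to 1 (fully open at 1, half-way at 0, shut at -1). In form: x y z yaw fingers; .... A call has exactly 8 rows; each row is the pose to reach, as a shift and turn from the pose commanded when the call began, along the tool's axes at that moment; what a row does not reach only later rows make up. A row lasts 1/10 s, in which the tool goes at most 50 mm and 8.59 degrees, less where a joint would pass 70% of its speed; a pose out of reach is approached as far as the arm can. A call with a gripper value outside its range is refused whole. The fingers move at their own pace and stop on an object; "grip_force" is the grip in N (left out, the last holds). Time passes only in rows, so rows that repeat a pose let the fingers close, or fill a call up. It gives the time, the measured TCP pose, the force and the opening at its end, in the units of the state.
- get_obs(): the state, without advancing time (a new reading comes with each control period).
- read_camera(name): name is "scene" or "top" or "wrist"; returns (picture, depth): 400x640x3 uint8, red, green, blue; 400x640 float32, m along the optical axis (not along the pixel's ray), 0 where there is no reading.
- calibration(name): a dict with "intrinsics" (3x3 intrinsics, pixels), "k1" (the pictures are not rectified: a ray, as slopes to the right and down, at radius r is drawn at 1 + k1 r^2 times it, then the intrinsics apply), "cam_to_world" (4x4, takes a point from camera to world coordinates); the wrist camera has in their place "T_tool_cam" (4x4, takes a point from camera to tool coordinates, whose origin is the TCP and whose axes are the flange's). Camera axes: x right, y up, looking along -z (the intrinsics and any distortion apply to the point x, -y, -z); pixel columns grow to the right and rows downward; lengths in m; the calibration is good to about 2 mm. A picture is of the moment at which its call begins: read the wrist's pose just before it. calibration takes no time and is no camera call.
- sign_off(): hands the job in, once; it reports no verdict.
Trained networks look in the newest picture that a camera, given by its name, has taken for a name from the list of things; names that differ only in an ending like _2 or _b are one class to them, and where a whole thing is asked for, a point or a joint stands for the part that bears it (a point fixed in the world has none). Each returns a list of dicts, best first, with "conf" (0 to 1); they miss things now and then, are a little off and sometimes report something else, mostly with a low value. They report only what shows in the picture. A call takes as long as a camera call. They do not tell look-alikes from the thing itself.
- search_frame(camera, name): "uv" ([column, row] in pixels, amid what is visible of it).
- pinpoint(camera, name): "uv" ([column, row] in pixels: a listed point, or the origin of a listed thing).
The state is a dict: "time_s": time; "qpos": joint angles; "joint_velocities": joint speeds; "effort": joint torques, N m; "tool_pos": TCP position; "tool_rot": TCP orientation; "force": force on the tool from outside, world axes, zero at the start; "wrist_torque": the same for the moment, N m; "grip_width": finger opening in m.
Only numpy, scipy, OpenCV 4.12 (cv2) and the standard library are available. Lean on these libraries where they do the work, as an engineer would, in place of code of your own. Each camera call takes 0.05 s, during which the arm holds its last target. There are 200 camera calls.

## Task

Draw the wooden serving paddle out of the drying stand, lay it on the wooden bin's loading shelf with the blade towards the flap, and let go. Then take it again by its handle and feed it blade first past the sprung flap, and finally push its tail end in too, so that the whole paddle lies flat on the floor inside the bin and the flap springs shut behind it. Do not shift or tip over the bottle and the two jars standing next to the work.

Things in the scene. Friction and masses are not known exactly. Their poses are not given: they have to be found in the camera images.
- paddle_center (a point): Loose light-wood serving paddle, flat, 20 mm thick, 210 mm long, 0.10-0.20 kg: blade 62 mm wide, 130 mm long, half-round tip; handle 26 mm wide, 80 mm long, square tail. This point: middle of the blade, half-way through the thickness. x runs from handle to blade tip, z up. Centre of mass at x = -24 mm. It starts flat on the drying stand, its handle inside the stand's tunnel.
- paddle_handle (a point): Point in the rear half of the paddle's handle, half-way through the thickness, 115 mm behind paddle_center (x = -115 mm). Same axes.
- paddle_tail (a point): Centre of the flat end face of the paddle's handle, half-way through the thickness, 145 mm behind paddle_center. Same axes.
- paddle_tip (a point): Foremost point of the paddle's blade tip, half-way through the thickness, 65 mm ahead of paddle_center. Same axes.
- stand_rest (a point): Fixed plywood drying stand: a rest rail 40 mm wide, its top 30 mm above the counter, from x = -75 to +55 mm of this point, which lies on its top under the starting blade centre. x: the way out of the tunnel (within 0.06 rad of the paddle's x at the start), z up. The blade overhangs the rail by 11 mm on each side, so fingers can straddle rail and blade.
- stand_tunnel (a point): Middle of the mouth of the stand's tunnel, on its floor, 75 mm behind stand_rest; same axes. The tunnel runs from here to x = -85 mm and is closed at the back; 44 mm wide and 28 mm high inside, 74 mm wide outside, roof top 68 mm above the counter. It covers the handle: the paddle must be drawn some 90 mm in +x before it can be lifted.
- bin_mouth (a point): Fixed low wooden bin with a see-through roof. This point: inner edge of the middle of its 4 mm front lip (the mouth's sill), 34 mm above the counter. x points level into the bin, z up. Mouth 110 mm wide, from the lip (z = 0) up to the roof, which begins at x = 0 with its underside 60 mm and top 64 mm above the lip. Tilt the fingers 20-30 degrees, tips leading, to reach 10 mm or more in under the roof.
- bin_shelf (a point): Middle of the outer end of the bin's loading shelf, on its top. The shelf is a rail 24 mm wide, level with the lip (34 mm above the counter), that runs from here 150 mm in +x to the lip; same axes as bin_mouth. It is narrower than the handle, so fingers on blade or handle can straddle it; lay the blade centred on it. With the blade centre 65 to 75 mm from here towards the lip, the handle sticks out freely behind the shelf.
- bin_floor (a point): Middle of the floor inside the bin, 120 mm behind the lip, same axes as bin_mouth. The floor lies 24 mm below the lip (10 mm above the counter) and is 240 mm long (straight down from the lip to the back wall) and 110 mm wide. Once the paddle's tail has passed the lip it drops onto this floor and no longer holds up the flap.
- flap_edge (a point): Middle of the lower edge of the bin's aluminium flap, 104 mm wide, 54 mm high and 3 mm thick; z along the flap towards its hinge, x into the bin when shut. Shut, it hangs upright at x = 4 mm of bin_mouth, lower edge 4 mm above the lip, hinge 58 mm above the lip.
- flap (a joint): Angle of the flap (rad): 0 shut, grows as the lower edge swings into the bin and up, at most 1.45. Spring: 0.12 N m when shut plus 0.15 N m per rad, so some 2.5 N at the lower edge start it; it then rests on top of the paddle at about 0.8 rad with some 4-5 N until the tail is past the lip, and shuts by itself.
- oil_bottle: Bystander: amber glass bottle with a brass-coloured cap, 60 mm across and 200 mm tall, standing on the counter beyond the work; origin at the middle of its underside, z up.
- sauce_jar: Bystander: red-brown jar, 72 mm across and 100 mm tall, standing on the counter; origin at the middle of its underside, z up.
- honey_jar: Bystander: amber jar, 66 mm across and 80 mm tall, standing on the counter; origin at the middle of its underside, z up.
There are look-alikes about, which are no part of the job. Of the things like the part that bears paddle_center, leave any that is purple; of the rest the smaller one is meant.

How it is judged:
By the outcome, as a careful person would: the job done as asked, in the order asked, and still so for the second after the job is handed in, with the robot touching nothing.
It also fails if it takes over 64 s, if anything falls off the work surface, if the arm or the gripper's body presses on something with over 40 N, if the wrist force passes 120 N, or if a joint passes its speed limit or range.

## Working session

There is one attempt and no reset: what is moved stays moved. The work goes in short steps, Python scripts to look and compute and a tool call to move; the robot and the scene stay as the last step left them, time stands still between calls to the robot, and variables do not carry over. Pictures are saved under pics/ and viewed, about 8 in all and at most 12, crops included, and the job is handed in when it is done.

Besides the shell and the picture viewer there is one more tool, called after ">>>" by a JSON object that holds its "api" and its "payload". drive_tool: Moves the arm, as the interface text tells. Its arguments: {"type":"object","properties":{"moves":{"type":"string"},"grip_force":{"type":"number"}},"required":["moves"]}

```bash
ls; mkdir -p pics; cat > h.py <<'E'
from cell import *
import numpy as np, cv2
from scipy.spatial.transform import Rotation as R
def pose(o=None):
    o=o or get_obs(); T=np.eye(4); T[:3,:3]=R.from_euler('xyz',o['tool_rot'],degrees=True).as_matrix(); T[:3,3]=o['tool_pos']; return T
def cw(cam,c):
    return c['cam_to_world'] if 'cam_to_world' in c else pose()@np.array(c['T_tool_cam'])
def ray(c,uv):
    K=np.array(c['intrinsics']); p=cv2.undistortPoints(np.array([[uv]],float),K,np.array([c['k1'],0,0,0,0.]))[0,0]
    return np.array([p[0],-p[1],-1.])
def at_z(cam,uv,z,T=None):
    c=calibration(cam); T=np.array(cw(cam,c)) if T is None else T
    d=T[:3,:3]@ray(c,uv); o=T[:3,3]; return o+d*(z-o[2])/d[2]
def by_depth(cam,uv,dep,T=None):
    c=calibration(cam); T=np.array(cw(cam,c)) if T is None else T
    u,v=int(round(uv[0])),int(round(uv[1])); w=dep[max(v-2,0):v+3,max(u-2,0):u+3]; w=w[w>0]
    if not len(w): return None
    return T[:3,:3]@(ray(c,uv)*np.median(w))+T[:3,3]
def save(n,im): cv2.imwrite('pics/'+n,im[...,::-1])
E
cat > a.py <<'E'
from h import *
print(get_obs())
for cam in ['scene','top']:
    im,d=read_camera(cam); save(cam+'1.png',im)
    for n in ['paddle_center','paddle_tip','paddle_tail','stand_rest','stand_tunnel','bin_mouth','bin_shelf','bin_floor','flap_edge','oil_bottle','sauce_jar','honey_jar']:
        for r in pinpoint(cam,n)[:3]:
            p=by_depth(cam,r['uv'],d)
            print(cam,n,np.round(r['uv'],1),round(r['conf'],2),None if p is None else p.round(3))
E
python3 a.py
```

```text
pics
{'time_s': 0.0, 'qpos': array([-64.62292213,  18.43829317,  -4.01484849,  83.1761738 ,
         1.29594026,  78.54004013,  -3.26059055]), 'joint_velocities': array([ 0.00879631,  0.01698168, -0.14400207,  0.11039008,  0.01840831,
        0.08202787, -0.00806951]), 'effort': array([-5.30077068e-04, -4.91278625e+01, -4.04010219e-01, -3.12536681e+01,
       -6.37335679e-02,  4.35391255e-02,  1.71747201e-04]), 'tool_pos': array([0.27007276, 0.5905656 , 0.19475902]), 'tool_rot': array([-1.79890787e+02,  6.93498020e-03,  1.55431656e+02]), 'force': array([0.40126742, 0.60654566, 0.03713637]), 'wrist_torque': array([-0.03963808, -0.01940817,  0.01378571]), 'grip_width': 0.0869146347761099}
scene paddle_center [281.1 183. ] 0.97 [ 0.372 -0.088  0.021]
scene paddle_center [243.5 235.1] 0.89 [ 0.529 -0.278  0.051]
scene paddle_center [165.1 228.3] 0.87 [ 0.379 -0.428  0.026]
scene paddle_tip [186.1 210. ] 0.63 [ 0.344 -0.359  0.027]
scene paddle_tip [239.7 215.8] 0.61 [ 0.464 -0.257  0.051]
scene paddle_tail [326.5 166.4] 0.72 [0.37  0.068 0.016]
scene paddle_tail [116.6 285.7] 0.66 [ 0.48
[... 905 characters left out ...]
 302.2] 0.72 [ 0.33  -0.35   0.022]
top paddle_tail [265.2 283.6] 0.78 [ 0.376  0.073 -0.   ]
top paddle_tail [514.2 238.5] 0.73 [ 0.488 -0.571  0.024]
top stand_tunnel [407.3 197.8] 0.65 [ 0.59  -0.287  0.051]
top bin_mouth [228.4 226.7] 0.68 [0.519 0.164 0.036]
top bin_shelf [286.8 216.9] 0.61 [0.545 0.017 0.03 ]
top bin_shelf [254.5 136.2] 0.41 [0.733 0.093 0.104]
top flap_edge [227.3 229.1] 0.47 [0.512 0.164 0.048]
top oil_bottle [255.8 136.8] 0.79 [0.735 0.091 0.095]
top sauce_jar [296.8 131.5] 0.57 [ 0.75  -0.009  0.091]
top sauce_jar [406.8 197.5] 0.41 [ 0.591 -0.286  0.051]
top honey_jar [340.  135.3] 0.94 [ 0.744 -0.117  0.079]
top honey_jar [396.2 249.6] 0.32 [ 0.462 -0.265  0.001]
```

View pics/top1.png

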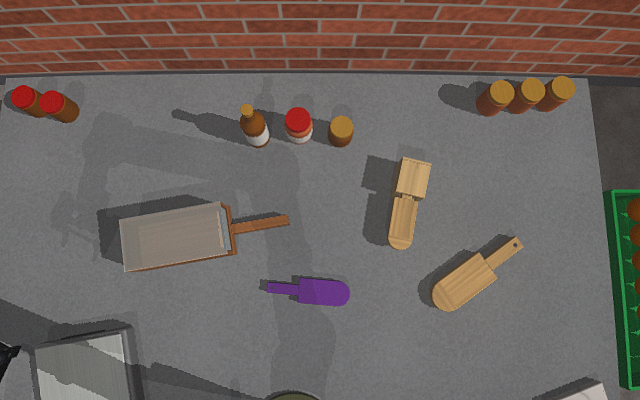

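View pics/scene1.png

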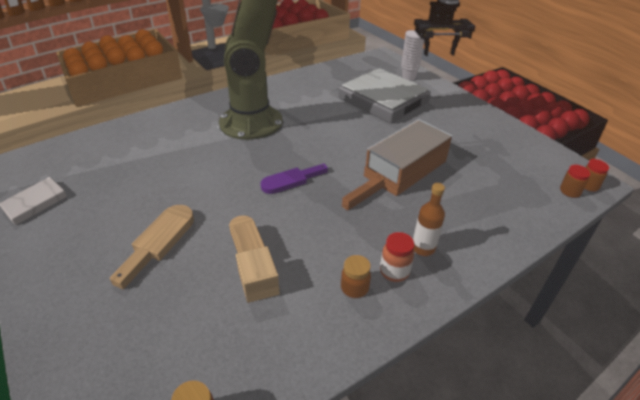

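Candidates in the top view are the purple paddle (325,292), which I must leave, the larger paddle with a hole lying on the counter (465,283), and the smaller one in the stand (402,225). I choose the one in the stand. The bin is at (180,235) with its shelf running to (287,220). I'll check the choice with the wrist camera on the way.

>>> {"api": "drive_tool", "payload": {"moves": "-0.392 -0.304 0 -17 1;-0.392 -0.304 0 -17 1;-0.392 -0.304 0 -17 1;-0.392 -0.304 0 -17 1;-0.392 -0.304 0 -17 1;-0.392 -0.304 0 -17 1;-0.392 -0.304 0 -17 1;-0.392 -0.304 0 -17 1"}}

```text
time_s: 2.1
tool_pos: [0.4566, 0.235, 0.1963]
tool_rot: [179.9, 0.0, 172.4]
force: [1.5, 1.3, 0.0]
grip_width: 0.0868
```

```bash
cat >> h.py <<'E'
def go(p,yaw,T=None):
    "shift in tool axes and turn needed to get to world p with yaw"
    T=pose() if T is None else T
    y0=get_obs()['tool_rot'][2]; t=-((yaw-y0+180)%360-180)
    print('GO',(T[:3,:3].T@(np.array(p)-T[:3,3])).round(4),'turn',round(t,2))
E
python3 -c "
from h import *
o=get_obs(); print(o['tool_pos'],o['tool_rot'],o['qpos']); print(calibration('wrist'))
go([0.48,-0.25,0.2],172)"
```

```text
[0.45655687 0.23495137 0.19630088] [1.79948327e+02 4.50364049e-02 1.72439089e+02] [-39.17885698   1.53860366   9.1836385  102.63738676  -0.26723171
  75.77666987  52.50599962]
{'intrinsics': array([[321.55693806,   0.        , 321.55968608],
       [  0.        , 321.55693806, 203.21929414],
       [  0.        ,   0.        ,   1.        ]]), 'k1': 0.012695371419658416, 'T_tool_cam': array([[-7.30977700e-04,  9.62549109e-01,  2.71106397e-01,
         7.34003817e-02],
       [ 9.99999731e-01,  6.86450286e-04,  2.59069475e-04,
        -3.22753947e-05],
       [ 6.32660290e-05,  2.71106513e-01, -9.62549352e-01,
        -1.89068691e-01],
       [ 0.00000000e+00,  0.00000000e+00,  0.00000000e+00,
         1.00000000e+00]])}
GO [-0.0871 -0.4776 -0.0041] turn 0.44
```

>>> {"api": "drive_tool", "payload": {"moves": "-0.087 -0.478 0 0 1;-0.087 -0.478 0 0 1;-0.087 -0.478 0 0 1;-0.087 -0.478 0 0 1;-0.087 -0.478 0 0 1;-0.087 -0.478 0 0 1;-0.087 -0.478 0 0 1;-0.087 -0.478 0 0 1"}}

```text
time_s: 2.9
tool_pos: [0.4749, -0.1647, 0.1964]
tool_rot: [180.0, 0.1, 172.4]
force: [0.4, 1.1, 0.9]
grip_width: 0.0869
```

```bash
python3 -c "
from h import *
o=get_obs(); print(o['tool_pos'],o['tool_rot'],o['qpos'])
go([0.50,-0.262,0.2],172)"
```

```text
[ 0.47491388 -0.16471501  0.19637327] [1.79958702e+02 9.23701416e-02 1.72443994e+02] [-17.86015454  -0.71684879  34.03720491 104.74364234   0.35753801
  75.76552792  98.53163664]
GO [-0.0377 -0.0931 -0.0036] turn 0.44
```

>>> {"api": "drive_tool", "payload": {"moves": "-0.038 -0.093 0 0 1;-0.038 -0.093 0 0 1;-0.038 -0.093 0 0 1;-0.038 -0.093 0 0 1;-0.038 -0.093 0 0 1;-0.038 -0.093 0 0 1;-0.038 -0.093 0 0 1;-0.038 -0.093 0 0 1"}}

```text
time_s: 3.7
tool_pos: [0.5007, -0.2589, 0.1962]
tool_rot: [180.0, 0.0, 172.5]
force: [-0.6, 0.5, 0.1]
grip_width: 0.0871
```

```bash
cat > b.py <<'E'
from h import *
o=get_obs(); print(o['tool_pos'],o['tool_rot'],o['qpos'].round(1))
T=pose(o); im,d=read_camera('wrist'); save('w1.png',im); np.savez('w1.npz',T=T,d=d)
W=T@calibration('wrist')['T_tool_cam']
for n,z in dict(paddle_center=.05,paddle_tip=.05,stand_rest=.05,stand_tunnel=.05).items():
    for r in pinpoint('wrist',n)[:2]:
        p=by_depth('wrist',r['uv'],d,W); print(n,np.round(r['uv']),round(r['conf'],2),p.round(4),at_z('wrist',r['uv'],z,W).round(4))
E
python3 b.py
```

```text
[ 0.50069263 -0.25891686  0.1961759 ] [1.79957453e+02 4.65664667e-02 1.72526522e+02] [-11.2   8.8  40.   97.   -5.9  76.3 112.4]
paddle_center [481.  20.] 0.78 [ 0.3602 -0.0776  0.0199] [ 0.3658 -0.0918  0.05  ]
paddle_center [155.  80.] 0.74 [ 0.3736 -0.4168  0.0269] [ 0.3771 -0.406   0.05  ]
paddle_tip [414.  18.] 0.78 [ 0.3456 -0.1395  0.0006] [ 0.3562 -0.1536  0.05  ]
paddle_tip [213.  21.] 0.73 [ 0.3203 -0.3517  0.0007] [ 0.334  -0.3386  0.05  ]
stand_tunnel [308. 261.] 0.87 [ 0.587  -0.2857  0.0502] [ 0.5871 -0.2857  0.05  ]
```

View pics/w1.png

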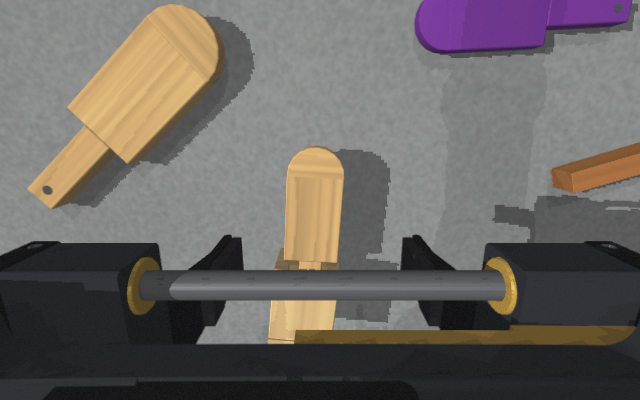

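The wrist view shows the stand paddle with its tip at about (316,148) and blade rear corners at (285,262) and (338,264). It is clearly smaller than the holed one at left (150,80), and the purple one is at top right. I'll fit the blade's pose next.

```bash
cat > c.py <<'E'
from h import *
z=np.load('w1.npz'); T=z['T']; d=z['d']; W=T@calibration('wrist')['T_tool_cam']
# top surface from depth: points with height ~0.05 in blade region
P=[]
for v in range(140,262,2):
    for u in range(270,360,2):
        p=by_depth('wrist',(u,v),d,W)
        if p is not None and .043<p[2]<.058: P.append(p)
P=np.array(P); print(len(P),P[:,2].mean())
(c,s,a)=cv2.minAreaRect((P[:,:2]*1000).astype(np.float32)); print(c,s,a)
m=P[:,:2].mean(0)
for q in [(316,147.5),(285,262),(338,264),(288,178),(344,178)]: print(q,at_z('wrist',q,.05,W).round(4))
E
python3 c.py
```

```text
1531 0.05016439056048651
(525.1957397460938, -271.18096923828125) (61.89141082763672, 128.6140594482422) 78.88758850097656
(316, 147.5) [ 0.4617 -0.2596  0.05  ]
(285, 262) [ 0.5853 -0.3122  0.05  ]
(338, 264) [ 0.5957 -0.2525  0.05  ]
(288, 178) [ 0.4895 -0.2933  0.05  ]
(344, 178) [ 0.4972 -0.2345  0.05  ]
```

>>> {"api": "drive_tool", "payload": {"moves": "-0.041 -0.01 0 3 1;-0.041 -0.01 0 3 1;-0.041 -0.01 0.05 3 1;-0.041 -0.01 0.1 3 1;-0.041 -0.01 0.1 3 1;-0.041 -0.01 0.14 3 1;-0.041 -0.01 0.174 3 1;-0.041 -0.01 0.174 3 1"}}

```text
time_s: 4.75
tool_pos: [0.5377, -0.2738, 0.0199]
tool_rot: [179.9, -0.3, 169.5]
force: [-0.7, 0.8, -0.1]
grip_width: 0.0871
```

>>> {"api": "drive_tool", "payload": {"moves": "0 0 0 0 1;0 0 0 0 -1;0 0 0 0 -1;0 0 0 0 -1;0 0 0 0 -1;0 0 0 0 -1;0 0 0 0 -1;0 0 0 0 -1", "grip_force": 20}}

```text
time_s: 5.55
tool_pos: [0.5403, -0.2751, 0.0226]
tool_rot: [180.0, 0.1, 169.4]
force: [-0.4, 1.7, 5.0]
grip_width: 0.0605
```

>>> {"api": "drive_tool", "payload": {"moves": "0 0 -0.003 0 -1;0.02 0 -0.003 0 -1;0.04 0 -0.003 0 -1;0.06 0 -0.003 0 -1;0.08 0 -0.003 0 -1;0.1 0 -0.003 0 -1;0.11 0 -0.003 0 -1;0.11 0 -0.003 0 -1"}}

```text
time_s: 6.35
tool_pos: [0.4306, -0.2549, 0.0247]
tool_rot: [179.9, -0.0, 169.4]
force: [1.2, -0.2, -0.3]
grip_width: 0.0003
```

```bash
cat > d.py <<'E'
from h import *
o=get_obs(); print(o['time_s'],o['tool_pos'],o['tool_rot'],o['force'],o['grip_width'],o['qpos'].round(1))
im,d=read_camera('scene'); save('s2.png',cv2.resize(im[130:310,180:440],None,fx=2.5,fy=2.5))
im,d=read_camera('top'); np.savez('top2.npz',im=im,d=d); save('t2.png',cv2.resize(im[170:290,100:440],None,fx=2.3,fy=2.3))
# shelf points
P=[]
for v in range(205,245):
    for u in range(215,295):
        p=by_depth('top',(u,v),d)
        if p is not None: P.append((u,v,*p))
P=np.array(P); np.save('P.npy',P)
E
python3 d.py
```

```text
6.35 [ 0.43056614 -0.2548831   0.02472142] [ 1.79948653e+02 -1.74372405e-02  1.69379641e+02] [ 1.18929267 -0.23808704 -0.33431939] 0.00028642026874538067 [-10.1  11.1  41.1 116.3  -8.9  55.7 115. ]Traceback (most recent call last):
  File "d.py", line 9, in <module>
    p=by_depth('top',(u,v),d)
  File "h.py", line 15, in by_depth
    c=calibration(cam); T=np.array(cw(cam,c)) if T is None else T
ValueError: time passes only in moves, steps and waits
```

View pics/t2.png

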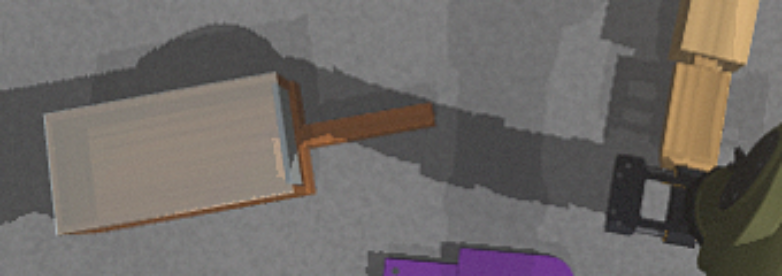

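The fingers slipped off, and the paddle's tip is still at about the same place (top pixel ≈ (400,242)). I'll lift, open, look again and regrip with more force.

>>> {"api": "drive_tool", "payload": {"moves": "0 0 -0.05 0 -1;0 0 -0.1 0 1;-0.05 0 -0.12 0 1;-0.09 0 -0.12 0 1;-0.09 0 -0.12 0 1;-0.09 0 -0.12 0 1;-0.09 0 -0.12 0 1;-0.09 0 -0.12 0 1"}}

```text
time_s: 7.25
tool_pos: [0.5191, -0.2719, 0.1448]
tool_rot: [180.0, -0.0, 169.4]
force: [0.3, 0.0, 0.3]
grip_width: 0.0486
```

```bash
cat >> h.py <<'E'
import functools
calibration=functools.lru_cache(None)(calibration)
def cloud(cam,d,box,T,step=1):
    c=calibration(cam); u0,v0,u1,v1=box; uu,vv=np.meshgrid(np.arange(u0,u1,step),np.arange(v0,v1,step))
    uv=np.stack([uu.ravel(),vv.ravel()],1).astype(float); z=d[vv.ravel(),uu.ravel()]
    p=cv2.undistortPoints(uv[:,None],np.array(c['intrinsics']),np.array([c['k1'],0,0,0,0.]))[:,0]
    X=np.c_[p[:,0]*z,-p[:,1]*z,-z]; k=z>0
    return uv[k],(X@T[:3,:3].T+T[:3,3])[k]
E
cat > e.py <<'E'
from h import *
z=np.load('top2.npz'); C=np.array(calibration('top')['cam_to_world'])
uv,P=cloud('top',z['d'],(205,195,300,250),C)
hsv=cv2.cvtColor(z['im'],cv2.COLOR_RGB2HSV)[uv[:,1].astype(int),uv[:,0].astype(int)]
k=(P[:,2]>.026)&(P[:,2]<.042)&(uv[:,0]>232); Q=P[k]
print('shelf',len(Q),Q[:,2].mean(),cv2.minAreaRect((Q[:,:2]*1000).astype(np.float32)))
uv,P=cloud('top',z['d'],(110,195,250,275),C); Q=P[(P[:,2]>.09)&(P[:,2]<.108)]
print('roof',len(Q),Q[:,2].mean(),cv2.minAreaRect((Q[:,:2]*1000).astype(np.float32)))
o=get_obs(); print(o['time_s'],o['tool_pos'],o['tool_rot'],o['qpos'].round(1))
T=pose(o); im,d=read_camera('wrist'); save('w3.png',im); np.savez('w3.npz',T=T,d=d,im=im)
W=T@calibration('wrist')['T_tool_cam']
uv,P=cloud('wrist',d,(260,100,370,275),W)
k=(P[:,2]>.043)&(P[:,2]<.058); Q=P[k]; print('blade',len(Q),Q[:,2].mean(),cv2.minAreaRect((Q[:,:2]*1000).astype(np.float32)))
E
python3 e.py
```

```text
shelf 554 0.034100078674806966 ((522.9336547851562, 92.5751724243164), (57.63755416870117, 157.1920623779297), 26.14358139038086)
roof 5547 0.09837870052138675 ((490.6837158203125, 283.574462890625), (128.1390380859375, 248.57037353515625), 10.455767631530762)
7.25 [ 0.51913506 -0.27185069  0.14483502] [ 1.79969194e+02 -1.07812676e-02  1.69368275e+02] [-11.   14.8  42.3  97.8 -10.5  71.5 113.1]
blade 8755 0.050181216874272294 ((526.5781860351562, -270.447265625), (62.0500373840332, 133.69332885742188), 78.87969970703125)
```

View pics/w3.png

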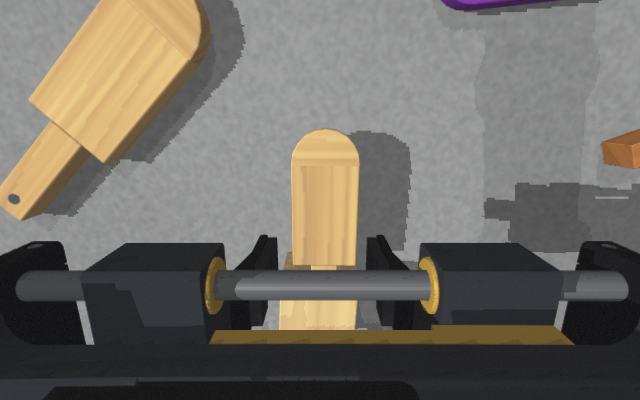

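>>> {"api": "drive_tool", "payload": {"moves": "-0.022 0.002 0 0 1;-0.022 0.002 0 0 1;-0.022 0.002 0 0 1;-0.022 0.002 0 0 1;-0.022 0.002 0.04 0 1;-0.022 0.002 0.08 0 1;-0.022 0.002 0.122 0 1;-0.022 0.002 0.122 0 1", "grip_force": 50}}

```text
time_s: 8.1
tool_pos: [0.5369, -0.2712, 0.0176]
tool_rot: [179.9, -0.6, 169.4]
force: [-0.4, 0.1, -0.4]
grip_width: 0.0871
```

>>> {"api": "drive_tool", "payload": {"moves": "0 0 0 0 1;0 0 0 0 -1;0 0 0 0 -1;0 0 0 0 -1;0 0 0 0 -1;0 0 0 0 -1;0 0 0 0 -1;0 0 0 0 -1"}}

```text
time_s: 8.9
tool_pos: [0.5429, -0.2741, 0.0238]
tool_rot: [-180.0, 0.1, 169.4]
force: [-0.1, 0.8, 5.5]
grip_width: 0.0393
```

>>> {"api": "drive_tool", "payload": {"moves": "0 0 0 0 -1;0 0 0 0 -1;0.005 0 0 0 -1;0.01 0 0 0 -1;0.015 0 0 0 -1;0.02 0 0 0 -1;0.02 0 0 0 -1;0.02 0 0 0 -1"}}

```text
time_s: 9.7
tool_pos: [0.5229, -0.2702, 0.0238]
tool_rot: [180.0, 0.1, 169.4]
force: [2.0, 0.7, 7.4]
grip_width: 0.0003
```

```bash
cat > f.py <<'E'
from h import *
o=get_obs(); print(o['time_s'],o['tool_pos'],o['qpos'].round(1),o['effort'].round(1))
im,d=read_camera('scene'); save('s4.png',cv2.resize(im[130:310,180:400],None,fx=3.5,fy=3.3,interpolation=cv2.INTER_CUBIC))
E
python3 f.py
```

```text
9.7 [ 0.52294401 -0.27019887  0.02376646] [ -8.2  22.8  39.7 104.2 -16.8  58.9 117.6] [  0.4 -36.4   7.4 -22.1   0.4   0.5  -0. ]
```

View pics/s4.png

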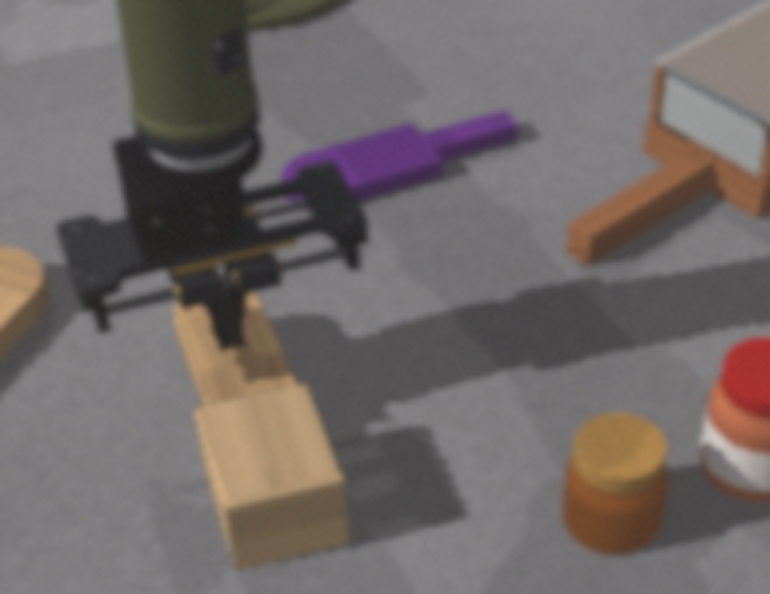

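```bash
cat > g.py <<'E'
from h import *
for f in ['w1.npz','w3.npz']:
    z=np.load(f); d=z['d']; t=np.array(calibration('wrist')['T_tool_cam'])
    uv,P=cloud('wrist',d,(180,225,460,330),t)
    k=(P[:,2]>-.075)&(P[:,2]<.03)&(abs(P[:,1])<.065); Q=P[k]; U=uv[k]
    print(f,len(Q)); 
    for s in (-1,1):
        q=Q[(Q[:,1]*s>0)]; u=U[Q[:,1]*s>0]; i=np.argsort(-q[:,2])[:400:60]; print(np.c_[u[i],q[i].round(4)])
c=calibration('scene'); M=np.linalg.inv(np.array(c['cam_to_world']))
for zz in (.0238,.0508):
    p=M[:3,:3]@np.array([.523,-.270,zz])+M[:3,3]; r=np.array([p[0],-p[1]])/-p[2]; r*=1+c['k1']*(r@r); K=np.array(c['intrinsics']); print(zz,K[:2,:2]@r+K[:2,2])
E
python3 g.py
```

```text
w1.npz 2691
[[ 2.33e+02  2.37e+02  8.30e-03 -4.82e-02 -2.56e-02]
 [ 2.42e+02  2.64e+02 -6.10e-03 -4.35e-02 -2.89e-02]
 [ 2.41e+02  2.61e+02 -3.30e-03 -4.33e-02 -3.10e-02]
 [ 2.39e+02  2.49e+02  4.50e-03 -4.34e-02 -3.30e-02]
 [ 2.38e+02  2.53e+02  3.20e-03 -4.34e-02 -3.52e-02]
 [ 2.25e+02  2.42e+02  1.03e-02 -4.90e-02 -3.73e-02]
 [ 2.36e+02  2.55e+02  4.00e-03 -4.34e-02 -3.93e-02]]
[[ 4.05e+02  2.37e+02  8.50e-03  4.51e-02 -2.62e-02]
 [ 4.05e+02  2.38e+02  9.00e-03  4.45e-02 -2.89e-02]
 [ 4.03e+02  2.56e+02 -5.00e-04  4.35e-02 -3.08e-02]
 [ 4.08e+02  2.42e+02  8.40e-03  4.50e-02 -3.30e-02]
 [ 4.05e+02  2.59e+02 -2.00e-04  4.35e-02 -3.53e-02]
 [ 4.06e+02  2.58e+02  1.30e-03  4.34e-02 -3.73e-02]
 [ 4.24e+02  2.44e+02  1.00e-02  5.12e-02 -3.95e-02]]
w3.npz 2144
[[ 2.69e+02  2.37e+02  8.70e-03 -2.85e-02 -2.65e-02]
 [ 2.76e+02  2.46e+02  4.80e-03 -2.44e-02 -2.97e-02]
 [ 2.72e+02  2.41e+02  8.80e-03 -2.59e-02 -3.26e-02]
 [ 2.59e+02  2.40e+02  1.05e-02 -3.22e-02 -3.52e-02]
 [ 2.71e+02  2.46e+02  8.40e-03 -2.57e-02 -3.81e-02]
 [ 2.69e+02  2.48e+02  8.40e-03 -2.63e-02 -4.07e-02]
 [ 2.61e+02  2.47e+02  1.01e-02 -2.97e-02 -4.34e-02]]
[[ 3.73e+02  2.37e+02  8.40e-03  2.79e-02 -2.60e-02]
 [ 3.67e+02  2.47e+02  4.10e-03  2.43e-02 -2.97e-02]
 [ 3.75e+02  2.42e+02  8.20e-03  2.79e-02 -3.26e-02]
 [ 3.68e+02  2.59e+02 -2.00e-04  2.42e-02 -3.52e-02]
 [ 3.74e+02  2.45e+02  8.90e-03  2.65e-02 -3.81e-02]
 [ 3.72e+02  2.48e+02  8.30e-03  2.51e-02 -4.05e-02]
 [ 3.72e+02  2.49e+02  9.00e-03  2.47e-02 -4.34e-02]]
0.0238 [246.39749035 240.04806996]
0.0508 [245.33778628 232.31842888]
```

The depth data puts the fingertips at tool z ≈ -26 mm. They end 26 mm short of the reported TCP, so the fingers only brushed the blade's top, and the scene view and the contact force agree. I'll work with fingertip z = reported z + 0.026.

>>> {"api": "drive_tool", "payload": {"moves": "0 0 -0.03 0 1;-0.018 0 -0.03 0 1;-0.018 0 -0.03 0 1;-0.018 0 -0.03 0 1;-0.018 0 -0.03 0 1;-0.018 0 -0.03 0 1;-0.018 0 -0.03 0 1;-0.018 0 -0.03 0 1"}}

```text
time_s: 10.55
tool_pos: [0.5398, -0.2732, 0.0527]
tool_rot: [180.0, -0.0, 169.4]
force: [-0.3, 0.5, 0.5]
grip_width: 0.0565
```

>>> {"api": "drive_tool", "payload": {"moves": "0 0 0 0 1;0 0 0 0 1;0 0 0 0 1;0 0 0.02 0 1;0 0 0.04 0 1;0 0 0.056 0 1;0 0 0.056 0 1;0 0 0.056 0 1", "grip_force": 40}}

```text
time_s: 11.35
tool_pos: [0.5401, -0.2735, -0.0031]
tool_rot: [-180.0, -0.0, 169.4]
force: [0.5, 0.5, 1.0]
grip_width: 0.087
```

>>> {"api": "drive_tool", "payload": {"moves": "0 0 0 0 -1;0 0 0 0 -1;0 0 0 0 -1;0 0 0 0 -1;0 0 0 0 -1;0 0 0 0 -1;0 0 0 0 -1;0 0 0 0 -1"}}

```text
time_s: 12.15
tool_pos: [0.5405, -0.2733, -0.0027]
tool_rot: [180.0, 0.0, 169.4]
force: [-0.2, 0.5, 4.9]
grip_width: 0.0616
```

>>> {"api": "drive_tool", "payload": {"moves": "0 0 -0.002 0 -1;0.015 0 -0.002 0 -1;0.035 0 -0.002 0 -1;0.055 0 -0.002 0 -1;0.075 0 -0.002 0 -1;0.095 0 -0.002 0 -1;0.105 0 -0.002 0 -1;0.105 0 -0.002 0 -1"}}

```text
time_s: 12.95
tool_pos: [0.4356, -0.2537, -0.0015]
tool_rot: [179.9, -0.0, 169.4]
force: [0.2, -1.2, -0.8]
grip_width: 0.0616
```

>>> {"api": "drive_tool", "payload": {"moves": "0 0 0 0 -1;0 0 -0.02 0 -1;0 0 -0.05 0 -1;0 0 -0.08 0 -1;0 0 -0.1 0 -1;0 0 -0.1 0 -1;0 0 -0.1 0 -1;0 0 -0.1 0 -1"}}

```text
time_s: 13.75
tool_pos: [0.4364, -0.2536, 0.0976]
tool_rot: [-180.0, -0.1, 169.4]
force: [0.2, -0.2, -1.0]
grip_width: 0.062
```

```bash
cat > k.py <<'E'
from h import *
o=get_obs(); print(o['time_s'],o['tool_pos'],o['tool_rot'],o['qpos'].round(1))
T=pose(o); im,d=read_camera('wrist'); save('w5.png',im); np.savez('w5.npz',T=T,d=d,im=im)
t=np.array(calibration('wrist')['T_tool_cam'])
uv,P=cloud('wrist',d,(200,60,440,300),t)
k=(P[:,2]>-.07)&(P[:,2]<-.03)&(P[:,0]>.014); Q=P[k]; print('blade in tool',len(Q),Q.min(0),Q.max(0),np.median(Q[:,2]),cv2.minAreaRect((Q[:,:2]*1000).astype(np.float32)))
# shelf, bin via top
im,d=read_camera('top'); C=np.array(calibration('top')['cam_to_world']); np.savez('top5.npz',im=im,d=d)
h=cv2.cvtColor(im,cv2.COLOR_RGB2HSV)
uv,P=cloud('top',d,(233,200,300,245),C); c=h[uv[:,1].astype(int),uv[:,0].astype(int)]
k=(P[:,2]>.028)&(P[:,2]<.040)&(c[:,1]>90); Q=P[k]; print('shelf+lip',len(Q),np.median(Q[:,2]))
v0=np.array([-.19,.98]); 
for lo,hi in ((-.0,.02),(.02,.04),(.04,.06),(.06,.08),(.08,.1),(.1,.12),(.12,.14),(.14,.16)):
    q=Q[(Q[:,1]>lo)&(Q[:,1]<hi)]
    if len(q): print(lo,len(q),q[:,:2].mean(0).round(4),q[:,:2].min(0).round(4),q[:,:2].max(0).round(4))
E
python3 k.py
```

```text
13.75 [ 0.43638488 -0.25357469  0.0975627 ] [-1.79995064e+02 -1.21370374e-01  1.69449548e+02] [-14.5   5.6  44.1 111.8  -4.3  64.4 110.8]
blade in tool 19549 [ 0.01400007 -0.03086184 -0.05543883] [ 0.08147345  0.03130628 -0.04958631] -0.052849697882507846 ((47.714908599853516, 0.3119544982910156), (67.52217102050781, 62.08110046386719), 0.23505471646785736)
shelf+lip 527 0.034430871427397314
-0.0 16 [0.5367 0.0176] [0.5286 0.0141] [0.5491 0.0191]
0.02 75 [0.5372 0.0303] [0.5236 0.0211] [0.549  0.0393]
0.04 78 [0.5333 0.0504] [0.5208 0.041 ] [0.5467 0.0593]
0.06 75 [0.5294 0.0705] [0.5164 0.0616] [0.5414 0.0799]
0.08 79 [0.5261 0.0905] [0.5134 0.08  ] [0.539  0.0999]
0.1 74 [0.5221 0.1107] [0.5107 0.1017] [0.5338 0.1199]
0.12 76 [0.5185 0.1304] [0.5057 0.1201] [0.5312 0.1399]
0.14 54 [0.5133 0.1474] [0.4757 0.1401] [0.5286 0.1534]
```

>>> {"api": "drive_tool", "payload": {"moves": "0 0 -0.04 0 -1;-0.035 0.33 -0.04 69 -1;-0.035 0.33 -0.04 69 -1;-0.035 0.33 -0.04 69 -1;-0.035 0.33 -0.04 69 -1;-0.035 0.33 -0.04 69 -1;-0.035 0.33 -0.04 69 -1;-0.035 0.33 -0.04 69 -1"}}

```text
time_s: 14.65
tool_pos: [0.5264, 0.0471, 0.138]
tool_rot: [-179.9, -0.0, 115.3]
force: [0.9, 0.6, -0.6]
grip_width: 0.0616
```

```bash
python3 -c "
from h import *
o=get_obs(); print(o['tool_pos'],o['tool_rot'],o['qpos'].round(1))
go([.531,.065,.137],100.5)"
```

```text
[0.52642317 0.04705871 0.13796828] [-1.79936023e+02 -1.26033945e-02  1.15312102e+02] [-34.7   5.8  28.6 105.7  -3.   69.3  20.1]
GO [0.0143 0.0118 0.001 ] turn 14.81
```

Finish the turn at hover, then look at the shelf with the wrist camera.

>>> {"api": "drive_tool", "payload": {"moves": "0.014 0.012 0 14.8 -1;0.014 0.012 0 14.8 -1;0.014 0.012 0 14.8 -1;0.014 0.012 0 14.8 -1;0.014 0.012 0 14.8 -1;0.014 0.012 0 14.8 -1;0.014 0.012 0 14.8 -1;0.014 0.012 0 14.8 -1"}}

```text
time_s: 15.45
tool_pos: [0.5314, 0.0631, 0.139]
tool_rot: [180.0, -0.0, 100.9]
force: [0.0, 0.8, -0.9]
grip_width: 0.0618
```

```bash
cat > m.py <<'E'
from h import *
o=get_obs(); print(o['time_s'],o['tool_pos'],o['tool_rot'],o['qpos'].round(1))
T=pose(o); im,d=read_camera('wrist'); save('w6.png',im); np.savez('w6.npz',T=T,d=d,im=im)
W=T@calibration('wrist')['T_tool_cam']; u=np.array([-.1822,.9833]); n=np.array([.9833,.1822]); m=np.array([.5133,.1614])
uv,P=cloud('wrist',d,(0,0,640,330),W); S=np.c_[(P[:,:2]-m)@u,(P[:,:2]-m)@n,P[:,2]]
def rep(nm,k):
    q=S[k]; print(nm,len(q)); 
    if len(q): print(' x',np.percentile(q[:,0],[0,1,50,99,100]).round(4),' y',np.percentile(q[:,1],[0,1,50,99,100]).round(4),' z',np.median(q[:,2]).round(4))
rep('roof',(S[:,2]>.09)&(S[:,2]<.106)&(S[:,0]>-.02)&(abs(S[:,1])<.09)&(S[:,0]<.1))
rep('lip/shelf',(S[:,2]>.028)&(S[:,2]<.040)&(S[:,0]<.005)&(abs(S[:,1])<.06))
q=S[(S[:,2]>.028)&(S[:,2]<.040)&(S[:,0]<-.003)&(abs(S[:,1])<.03)]
for a in np.arange(-.16,0,.01):
    e=q[(q[:,0]>a)&(q[:,0]<a+.01)]
    if len(e): print(round(a,3),len(e),e[:,1].min().round(4),e[:,1].max().round(4))
rep('paddle',(S[:,2]>.075)&(S[:,2]<.09)&(abs(S[:,1])<.045)&(S[:,0]<0))
E
python3 m.py
```

```text
15.45 [0.53137444 0.06314689 0.13899665] [ 1.79980097e+02 -1.07444647e-02  1.00879473e+02] [-36.4   6.6  28.8 104.8  -3.4  69.4   4.4]
roof 13481
 x [0.002  0.0025 0.0229 0.0417 0.0424]  y [-0.0633 -0.0617  0.0002  0.0616  0.0634]  z 0.0982
lip/shelf 1085
 x [-0.0107 -0.0097 -0.0005  0.0041  0.005 ]  y [-0.0596 -0.0585 -0.0004  0.0586  0.06  ]  z 0.0341
-0.02 2 -0.0117 -0.0108
-0.01 233 -0.0117 0.0117
paddle 0
```

View pics/w6.png

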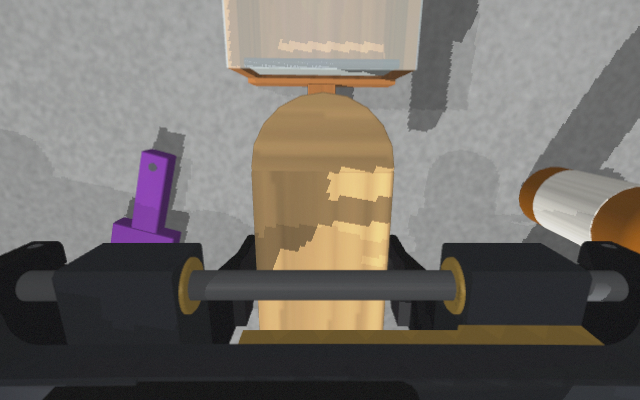

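>>> {"api": "drive_tool", "payload": {"moves": "0.004 0 0.02 0.4 -1;0.004 0 0.04 0.4 -1;0.004 0 0.055 0.4 -1;0.004 0 0.065 0.4 -1;0.004 0 0.07 0.4 -1;0.004 0 0.072 0.4 -1;0.004 0 0.072 0.4 -1;0.004 0 0.072 0.4 -1"}}

```text
time_s: 16.3
tool_pos: [0.5312, 0.0674, 0.0676]
tool_rot: [179.9, -0.0, 100.5]
force: [0.2, -0.2, -1.4]
grip_width: 0.0618
```

>>> {"api": "drive_tool", "payload": {"moves": "0 0 0 0 -1;0 0 0 0 0.6;0 0 0 0 1;0 0 0 0 1;0 0 0 0 1;0 0 0 0 1;0 0 0 0 1;0 0 0 0 1"}}

```text
time_s: 17.1
tool_pos: [0.5306, 0.0673, 0.0669]
tool_rot: [180.0, -0.0, 100.5]
force: [0.7, -0.6, 0.8]
grip_width: 0.0868
```

>>> {"api": "drive_tool", "payload": {"moves": "0 0 0 0 1;0 0 -0.02 0 1;0 0 -0.05 0 1;-0.03 0 -0.08 0 1;-0.07 0 -0.08 0 1;-0.096 0 -0.08 0 1;-0.096 0 -0.08 0 1;-0.096 0 -0.08 0 1"}}

```text
time_s: 17.9
tool_pos: [0.5479, -0.0273, 0.1468]
tool_rot: [-180.0, -0.0, 100.4]
force: [0.4, 0.5, -1.0]
grip_width: 0.0869
```

```bash
cat > n.py <<'E'
from h import *
import sys
o=get_obs(); print(o['time_s'],o['tool_pos'],o['tool_rot'],o['qpos'].round(1),o['force'].round(1))
T=pose(o); im,d=read_camera('wrist'); save(sys.argv[1],im)
W=T@calibration('wrist')['T_tool_cam']; u=np.array([-.1822,.9833]); n=np.array([.9833,.1822]); m=np.array([.5129,.1634])
uv,P=cloud('wrist',d,(0,0,640,330),W); S=np.c_[(P[:,:2]-m)@u,(P[:,:2]-m)@n,P[:,2]]
t=T[:2,3]-m; print('tool s,n',(t@u).round(4),(t@n).round(4))
q=S[(S[:,2]>.045)&(S[:,2]<.063)&(abs(S[:,1])<.06)&(S[:,0]<-.001)]
print('paddle',len(q),q.min(0).round(4),q.max(0).round(4),np.median(q[:,2]).round(4))
for a in np.arange(-.26,0,.02):
    e=q[(q[:,0]>a)&(q[:,0]<a+.02)]
    if len(e)>20: print(round(a,3),len(e),e[:,1].min().round(4),e[:,1].max().round(4),np.median(e[:,2]).round(4))
E
python3 n.py w7.png
```

```text
17.9 [ 0.54793651 -0.02733387  0.14678652] [-1.79995622e+02 -2.81610350e-02  1.00400334e+02] [-30.1   8.3  33.1 102.6  -4.8  70.5  14.8] [ 0.4  0.5 -1. ]
tool s,n -0.1939 -0.0003
paddle 13267 [-0.2248 -0.0304  0.0509] [-0.0362  0.0324  0.0568] 0.0542
-0.24 131 -0.0124 0.0119 0.0542
-0.22 581 -0.0131 0.0129 0.0543
-0.2 615 -0.013 0.0127 0.0542
-0.18 654 -0.0127 0.0133 0.0542
-0.16 995 -0.0304 0.0313 0.0542
-0.14 1730 -0.0302 0.0316 0.0543
-0.12 1837 -0.03 0.032 0.0542
-0.1 1983 -0.0297 0.0321 0.0541
-0.08 2110 -0.0295 0.0324 0.0541
-0.06 2235 -0.0291 0.032 0.054
-0.04 396 -0.0276 0.0306 0.0538
```

```bash
python3 -c "
from h import *
z=np.load('w6.npz'); t=np.array(calibration('wrist')['T_tool_cam']); uv,P=cloud('wrist',z['d'],(0,200,640,400),t)
k=(P[:,2]>-.18)&(P[:,2]<-.026); P=P[k]
for a in np.arange(-.05,.06,.01):
    q=P[(P[:,0]>a)&(P[:,0]<a+.01)&((abs(P[:,1])>.05)|(P[:,2]<-.075))]
    if len(q): print(round(a,3),len(q),np.percentile(q[:,2],[90,99,100]).round(4))
"
```

```text
-0.02 29 [-0.0753 -0.0751 -0.075 ]
-0.01 1018 [-0.0756 -0.0751 -0.075 ]
0.0 1383 [-0.0775 -0.0755 -0.0752]
0.01 4695 [-0.1031 -0.0933 -0.0894]
0.02 55735 [-0.1155 -0.1112 -0.0965]
0.03 25085 [-0.105  -0.0993 -0.0963]
```

>>> {"api": "drive_tool", "payload": {"moves": "-0.017 0 0.02 0 1;-0.017 0 0.05 0 1;-0.017 0 0.08 0 1;-0.017 0 0.11 0 1;-0.017 0 0.13 0 1;-0.017 0 0.134 0 1;-0.017 0 0.134 0 1;-0.017 0 0.134 0 1"}}

```text
time_s: 18.75
tool_pos: [0.5522, -0.0431, 0.014]
tool_rot: [179.9, 0.0, 100.5]
force: [0.2, 0.1, 1.1]
grip_width: 0.0864
```

>>> {"api": "drive_tool", "payload": {"moves": "0 0 0 0 -1;0 0 0 0 -1;0 0 0 0 -1;0 0 0 0 -1;0 0 0 0 -1;0 0 0 0 -1;0 0 0 0 -1;0 0 0 0 -1"}}

```text
time_s: 19.55
tool_pos: [0.5511, -0.0438, 0.0128]
tool_rot: [-180.0, -0.0, 100.5]
force: [-0.4, -0.5, -0.6]
grip_width: 0.031
```

>>> {"api": "drive_tool", "payload": {"moves": "0.01 0 0 0 -1;0.03 0 0 0 -1;0.05 0 0 0 -1;0.07 0 0 0 -1;0.09 0 0 0 -1;0.1 0 0 0 -1;0.1 0 0 0 -1;0.1 0 0 0 -1"}}

```text
time_s: 20.35
tool_pos: [0.5331, 0.0555, 0.0131]
tool_rot: [180.0, -0.1, 100.5]
force: [0.1, -0.2, 1.4]
grip_width: 0.0258
```

```bash
python3 n.py w8.png
```

```text
20.35 [0.53309311 0.05546856 0.01311009] [ 1.79961622e+02 -6.57667197e-02  1.00517421e+02] [-35.2  15.4  29.8 111.7  -9.4  55.1   9.6] [ 0.1 -0.2  1.4]
tool s,n -0.1098 0.0002
paddle 23916 [-0.1132 -0.0301  0.0451] [-0.001  0.032  0.063] 0.0542
-0.12 1505 -0.0169 0.0185 0.0544
-0.1 2271 -0.0209 0.0224 0.0542
-0.08 2241 -0.0122 0.0138 0.0543
-0.06 4067 -0.0301 0.032 0.0542
-0.04 6685 -0.0301 0.032 0.0542
-0.02 7147 -0.03 0.0319 0.0541
```

>>> {"api": "drive_tool", "payload": {"moves": "0.015 0 0 0 -1;0.03 0 0 0 -1;0.045 0 0 0 -1;0.06 0 0 0 -1;0.075 0 0 0 -1;0.085 0 0 0 -1;0.093 0 0 0 -1;0.093 0 0 0 -1"}}

```text
time_s: 21.2
tool_pos: [0.5168, 0.1435, 0.0132]
tool_rot: [180.0, 0.2, 100.4]
force: [1.6, -5.3, 4.0]
grip_width: 0.0255
```

```bash
python3 n.py w9.png
```

```text
21.2 [0.51684875 0.14351191 0.01315687] [1.79977769e+02 1.78514664e-01 1.00430262e+02] [-42.5  15.2  27.  111.6  -8.1  55.1  -1.2] [ 1.6 -5.3  4. ]
tool s,n -0.0203 0.0003Traceback (most recent call last):
  File "n.py", line 9, in <module>
    print('paddle',len(q),q.min(0).round(4),q.max(0).round(4),np.median(q[:,2]).round(4))
                          ~~~~~^^^
    return umr_minimum(a, axis, None, out, keepdims, initial, where)
ValueError: zero-size array to reduction operation minimum which has no identity
```

View pics/w9.png

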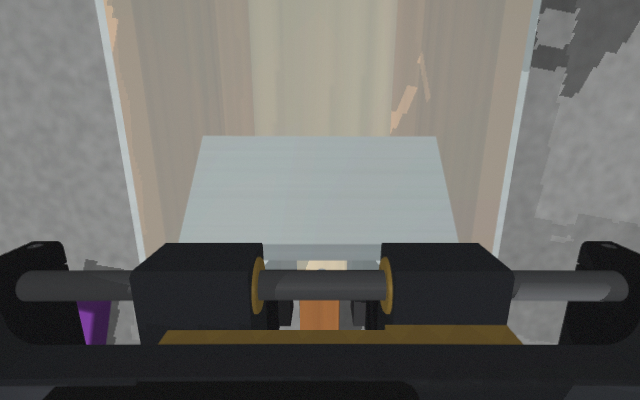

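>>> {"api": "drive_tool", "payload": {"moves": "0.005 0 0 0 -1;0.005 0 0 0 -1;0.005 0 0 0 -1;0.005 0 0 0 0;0.005 0 0 0 0;0.005 0 0 0 0;0.005 0 0 0 0;0.005 0 0 0 0"}}

```text
time_s: 22.05
tool_pos: [0.5149, 0.1513, 0.0128]
tool_rot: [-180.0, -0.0, 100.5]
force: [-0.3, -0.2, 0.2]
grip_width: 0.043
```

>>> {"api": "drive_tool", "payload": {"moves": "-0.02 0 0 0 0;-0.05 0 0 0 0;-0.08 0 0 0 0;-0.1 0 0 0 0;-0.1 0 0 0 -1;-0.1 0 0 0 -1;-0.1 0 0 0 -1;-0.1 0 0 0 -1"}}

```text
time_s: 22.85
tool_pos: [0.5331, 0.0542, 0.0128]
tool_rot: [180.0, -0.0, 100.6]
force: [-0.1, 0.9, 0.1]
grip_width: 0.0196
```

```bash
sed -i 's/^q=S.*$/q=S[(S[:,2]>.037)\&(S[:,2]<.063)\&(abs(S[:,1])<.06)\&(S[:,0]<-.001)\&(S[:,0]>t@u+.013)]/' n.py; sed -i "s/^t=/save('c_'+sys.argv[1],cv2.resize(im[40:260,200:460],None,fx=2.6,fy=2.6))\nt=/" n.py; python3 n.py w10.png
```

```text
22.85 [0.53314832 0.05424614 0.0128278 ] [ 1.79998144e+02 -3.16909984e-02  1.00627446e+02] [-35.1  15.5  29.8 111.7  -9.4  55.1   9.9] [-0.1  0.9  0.1]
tool s,n -0.111 0.0
paddle 5655 [-0.0378 -0.0121  0.0409] [-0.001   0.0139  0.0609] 0.0565
-0.04 2629 -0.0121 0.0139 0.0579
-0.02 3026 -0.0121 0.0139 0.0556
```

View pics/c_w10.png

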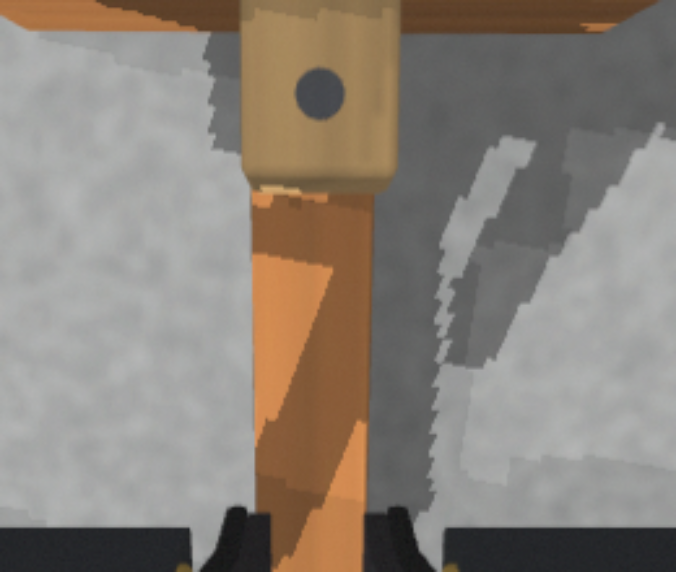

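The paddle is nose-down in the bin with the flap resting on it. The tail sticks out about 36 mm, centred on the shelf. Next I'll push the tail with the closed fingers.

>>> {"api": "drive_tool", "payload": {"moves": "0.03 0 0 0 -1;0.055 0 0 0 -1;0.065 0 0 0 -1;0.075 0 0 0 -1;0.083 0 0 0 -1;0.09 0 0 0 -1;0.095 0 0 0 -1;0.095 0 0 0 -1"}}

```text
time_s: 23.7
tool_pos: [0.5158, 0.1464, 0.0128]
tool_rot: [-180.0, -0.0, 100.5]
force: [0.9, -1.5, -0.6]
grip_width: 0.0004
```

>>> {"api": "drive_tool", "payload": {"moves": "0.001 0 0 0 -1;0.002 0 0 0 -1;0.003 0 0 0 -1;0.003 0 0 0 -1;0.004 0 0 0 -1;0.004 0 0 0 -1;0.004 0 0 0 -1;0.004 0 0 0 -1"}}

```text
time_s: 24.5
tool_pos: [0.5153, 0.15, 0.0129]
tool_rot: [180.0, -0.0, 100.5]
force: [0.4, -4.2, -1.7]
grip_width: 0.0005
```

```bash
cat > p.py <<'E'
from h import *
import sys
o=get_obs(); T=pose(o); u=np.array([-.1822,.9833]); n=np.array([.9833,.1822]); m=np.array([.5129,.1634]); t=T[:2,3]-m
print(o['time_s'],'s,n',(t@u).round(4),(t@n).round(4),o['tool_pos'][2],o['tool_rot'],o['force'].round(1))
im,d=read_camera('wrist'); save(sys.argv[1],im); W=T@calibration('wrist')['T_tool_cam']
uv,P=cloud('wrist',d,(200,0,460,240),W); S=np.c_[(P[:,:2]-m)@u,(P[:,:2]-m)@n,P[:,2]]
im2,d2=read_camera('scene'); save('s_'+sys.argv[1],cv2.resize(im2[110:220,330:470],None,fx=5,fy=5,interpolation=cv2.INTER_CUBIC))
E
python3 p.py w11.png
```

```text
24.5 s,n -0.0136 -0.0001 0.012925444531114341 [ 1.79989506e+02 -6.30747581e-03  1.00491821e+02] [ 0.4 -4.2 -1.7]
```

View pics/w11.png

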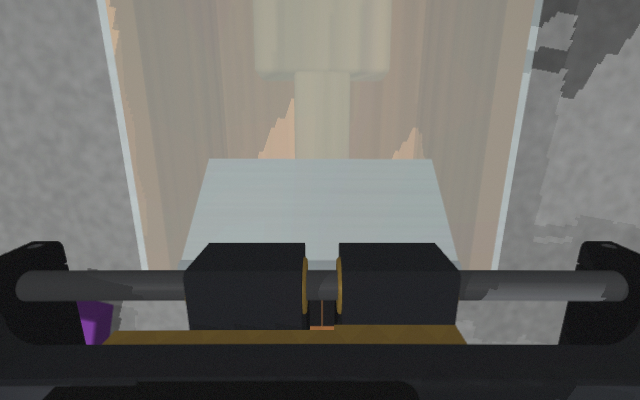

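>>> {"api": "drive_tool", "payload": {"moves": "0.001 0 0 0 -1;0.002 0 0 0 -1;0.003 0 0 0 -1;0.003 0 0 0 -1;0.003 0 0 0 -1;0.003 0 0 0 -1;0.003 0 0 0 -1;0.003 0 0 0 -1"}}

```text
time_s: 25.4
tool_pos: [0.5148, 0.1529, 0.0129]
tool_rot: [180.0, -0.0, 100.5]
force: [1.4, -4.6, -1.6]
grip_width: 0.0004
```

>>> {"api": "drive_tool", "payload": {"moves": "0.001 0 0 0 -1;0.002 0 0 0 -1;0.002 0 0 0 -1;0.002 0 0 0 -1;0.002 0 0 0 -1;0.002 0 0 0 -1;0.002 0 0 0 -1;0.002 0 0 0 -1"}}

```text
time_s: 26.2
tool_pos: [0.5148, 0.1528, 0.0129]
tool_rot: [-180.0, 0.1, 100.4]
force: [-0.1, -7.9, -1.9]
grip_width: 0.0006
```

```bash
python3 p.py w12.png
```

```text
26.2 s,n -0.0107 -0.0001 0.012930753057552258 [-1.79994838e+02  1.12868734e-01  1.00407251e+02] [-0.1 -7.9 -1.9]
```

```bash
python3 -c "
import cv2,numpy as np
a=cv2.imread('pics/w11.png').astype(int);b=cv2.imread('pics/w12.png').astype(int)
print(abs(a-b)[165:235,200:440].mean(), a[165:235,200:440].mean((0,1)), b[165:235,200:440].mean((0,1)))"
```

```text
1.661309523809524 [167.90166667 168.51452381 159.72505952] [167.52922619 168.3672619  159.94345238]
```

```bash
python3 -c "
from h import *
t=np.array(calibration('wrist')['T_tool_cam'])
for f,y0,y1 in (('w1.npz',.040,.066),('w3.npz',.020,.045),('w5.npz',.028,.052)):
    z=np.load(f); uv,P=cloud('wrist',z['d'],(150,200,500,345),t); print(f)
    for a in np.arange(-.1,-.02,.005):
        q=P[(P[:,2]>a)&(P[:,2]<a+.005)&(abs(P[:,1])>y0)&(abs(P[:,1])<y1)&(P[:,0]<.03)]
        if len(q)>4: print(round(a,4),len(q),'x',np.percentile(q[:,0],[2,50,98]).round(4),'|y|',np.percentile(abs(q[:,1]),[2,98]).round(4))
"
```

```text
w1.npz
-0.1 594 x [-0.0007  0.009   0.0142] |y| [0.0473 0.0505]
-0.095 590 x [-0.0043  0.0063  0.0136] |y| [0.047  0.0501]
-0.09 499 x [-0.0085  0.0021  0.01  ] |y| [0.0471 0.0495]
-0.085 432 x [-0.0105 -0.0011  0.0066] |y| [0.047  0.0494]
-0.08 918 x [-0.0101 -0.0036  0.0028] |y| [0.0428 0.0491]
-0.075 208 x [-0.0103 -0.0047  0.0008] |y| [0.0424 0.0476]
-0.07 201 x [-0.0098 -0.004   0.0112] |y| [0.0425 0.0555]
-0.065 321 x [-0.0093  0.0103  0.0113] |y| [0.0428 0.0553]
-0.06 299 x [-0.0089  0.0095  0.0112] |y| [0.0434 0.0541]
-0.055 332 x [0.0033 0.0093 0.0111] |y| [0.0428 0.053 ]
-0.05 299 x [0.0009 0.0092 0.0111] |y| [0.0426 0.0521]
-0.045 274 x [-0.0013  0.0092  0.011 ] |y| [0.0427 0.0523]
-0.04 295 x [-0.0042  0.009   0.011 ] |y| [0.0427 0.0519]
-0.035 283 x [-0.0064  0.0082  0.011 ] |y| [0.0426 0.0519]
-0.03 185 x [-0.0089  0.0079  0.0109] |y| [0.0426 0.0518]
w3.npz
-0.1 284 x [0.0042 0.0103 0.014 ] |y| [0.0281 0.0307]
-0.095 274 x [0.0001 0.0073 0.0135] |y| [0.0281 0.0305]
-0.09 244 x [-0.0037  0.0035  0.0103] |y| [0.0281 0.0298]
-0.085 203 x [-0.0073  0.0001  0.0068] |y| [0.02
[... 807 characters left out ...]
y| [0.0346 0.0364]
-0.085 302 x [-0.0106 -0.0012  0.0066] |y| [0.0345 0.0364]
-0.08 836 x [-0.01   -0.0035  0.0024] |y| [0.0302 0.0363]
-0.075 148 x [-0.0099 -0.0049  0.0007] |y| [0.0299 0.0354]
-0.07 166 x [-0.0096  0.0041  0.0112] |y| [0.03   0.0429]
-0.065 298 x [-0.0084  0.0104  0.0112] |y| [0.0302 0.0427]
-0.06 267 x [0.0053 0.0097 0.0111] |y| [0.0309 0.0415]
-0.055 1194 x [-0.0279  0.0095  0.0289] |y| [0.0281 0.0392]
-0.05 164 x [0.0088 0.0101 0.0112] |y| [0.0312 0.04  ]
-0.045 127 x [0.0088 0.0104 0.0112] |y| [0.0322 0.0399]
-0.04 95 x [0.0089 0.0105 0.0112] |y| [0.0337 0.0398]
-0.035 70 x [0.009  0.0106 0.0111] |y| [0.0345 0.0401]
-0.03 33 x [0.0101 0.0107 0.011 ] |y| [0.0353 0.04  ]
```

>>> {"api": "drive_tool", "payload": {"moves": "-0.015 0 0 0 -1;-0.03 0 0.0035 0 -1;-0.03 0 0.0035 0 -1;-0.03 0 0.0035 0 -1;-0.003 0 0.0035 0 -1;0 0 0.0035 0 -1;0 0 0.0035 0 -1;0 0 0.0035 0 -1"}}

```text
time_s: 27.1
tool_pos: [0.5154, 0.1529, 0.0099]
tool_rot: [179.9, 0.1, 100.5]
force: [1.2, -7.6, 1.9]
grip_width: 0.0005
```

```bash
cat >> p.py <<'E'
a=cv2.imread('pics/w11.png').astype(int); b=cv2.imread('pics/'+sys.argv[1]).astype(int); print('flap change',abs(a-b)[165:235,200:440].mean())
E
python3 p.py w13.png
```

```text
27.1 s,n -0.0108 0.0005 0.009929911435355987 [1.79938284e+02 1.47590062e-01 1.00456056e+02] [ 1.2 -7.6  1.9]
flap change 15.560238095238095
```

View pics/w13.png

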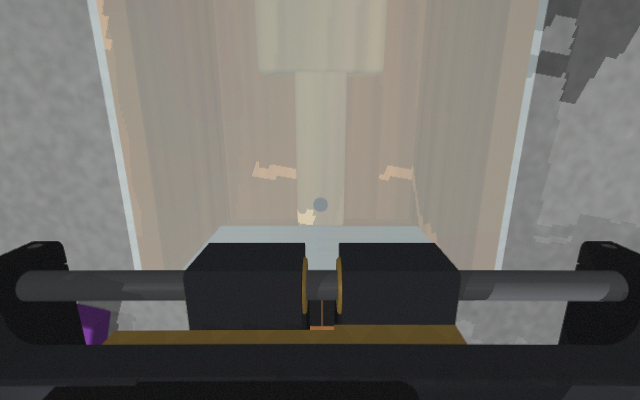

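The flap has swung down and the tail with its hole (320,205) is inside. I'll back the fingers off and check that it is fully shut and the paddle lies flat.

>>> {"api": "drive_tool", "payload": {"moves": "-0.01 0 0 0 -1;-0.03 0 -0.01 0 -1;-0.06 0 -0.04 0 -1;-0.06 0 -0.08 0 -1;-0.06 0 -0.12 0 -1;-0.06 0 -0.16 0 -1;-0.06 0 -0.18 0 -1;-0.06 0 -0.18 0 -1"}}

```text
time_s: 28.0
tool_pos: [0.5275, 0.0976, 0.1933]
tool_rot: [179.6, -0.2, 100.6]
force: [-0.1, 0.1, 0.1]
grip_width: 0.0004
```

```bash
cat > q.py <<'E'
from h import *
o=get_obs(); print(o['time_s'],o['tool_pos'],o['force'].round(1))
T=pose(o); u=np.array([-.1822,.9833]); n=np.array([.9833,.1822]); m=np.array([.5129,.1634])
w,d=read_camera('wrist'); save('w14.png',w); W=T@calibration('wrist')['T_tool_cam']
uv,P=cloud('wrist',d,(0,0,640,330),W); S=np.c_[(P[:,:2]-m)@u,(P[:,:2]-m)@n,P[:,2]]
q=S[(abs(S[:,1])<.05)&(S[:,0]>-.003)&(S[:,0]<.06)&(S[:,2]>.03)&(S[:,2]<.09)]
print('below roof',len(q)); 
for z in np.arange(.03,.09,.01):
    e=q[(q[:,2]>z)&(q[:,2]<z+.01)]; 
    if len(e)>5: print(round(z,2),len(e),np.percentile(e[:,0],[5,50,95]).round(4))
s,ds=read_camera('scene'); t,dt=read_camera('top')
for nme in ('oil_bottle','sauce_jar','honey_jar','flap_edge','paddle_center','paddle_tail'):
    print(nme,[(np.round(r['uv'],1).tolist(),round(r['conf'],2)) for r in pinpoint('top',nme)[:3]],[(np.round(r['uv'],1).tolist(),round(r['conf'],2)) for r in pinpoint('scene',nme)[:2]])
a=cv2.resize(s[110:240,320:450],(400,400),interpolation=cv2.INTER_CUBIC); b=cv2.resize(w[0:250,195:445],(400,400),interpolation=cv2.INTER_CUBIC)
save('m14.png',np.hstack([a,b]))
E
python3 q.py
```

```text
28.0 [0.52751664 0.09757189 0.19334973] [-0.1  0.1  0.1]
below roof 138
0.03 138 [-0.0026 -0.0025 -0.0015]
oil_bottle [([256.9, 135.2], 0.89), ([289.7, 215.3], 0.7)] [([421.4, 249.1], 0.93)]
sauce_jar [([298.4, 130.5], 0.62)] [([382.2, 177.2], 0.7), ([394.9, 272.4], 0.56)]
honey_jar [([341.5, 135.3], 0.87)] [([352.2, 288.3], 0.56)]
flap_edge [] [([382.0, 175.3], 0.71)]
paddle_center [([461.0, 284.7], 0.64), ([321.5, 291.5], 0.56)] [([279.2, 183.0], 0.93), ([162.7, 229.6], 0.74)]
paddle_tail [([518.3, 240.9], 0.78), ([407.4, 198.1], 0.69), ([266.1, 284.4], 0.58)] [([118.0, 286.6], 0.98), ([324.8, 166.7], 0.85)]
```

View pics/m14.png

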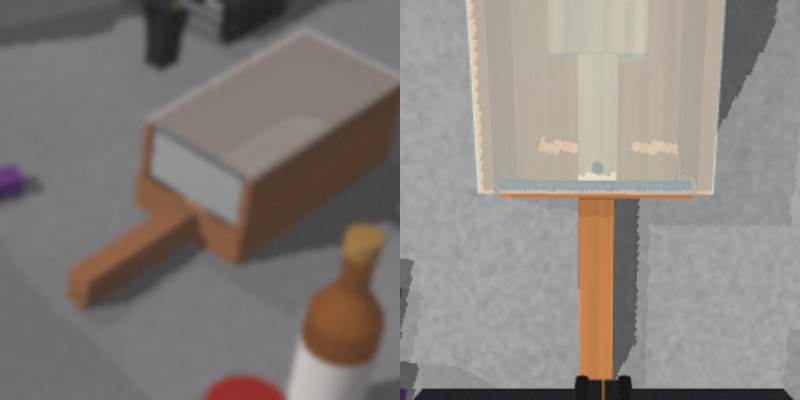

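```bash
python3 -c "
from h import *
W=pose()@calibration('wrist')['T_tool_cam']; u=np.array([-.1822,.9833]); n=np.array([.9833,.1822]); m=np.array([.5129,.1634])
for z in (.03,.042,.054):
    f=lambda a,b:(lambda p:np.array([(p[:2]-m)@u,(p[:2]-m)@n]).round(4))(at_z('wrist',(195+(a-400)*.625,b*.625),z,W))
    print(z,'blade rear',f(548,54),f(648,54),'handle@120',f(579,120),f(617,120),'tail',f(597,181))
o=get_obs();print(o['time_s'],o['force'])"
```

```text
0.03 blade rear [ 0.0791 -0.0325] [0.0791 0.0285] handle@120 [ 0.0416 -0.0141] [0.0416 0.0099] tail [ 0.0046 -0.0029]
0.042 blade rear [ 0.0766 -0.0314] [0.0765 0.0276] handle@120 [ 0.0404 -0.0136] [0.0403 0.0095] tail [ 0.0046 -0.0028]
0.054 blade rear [ 0.074  -0.0303] [0.074  0.0266] handle@120 [ 0.0391 -0.0131] [0.0391 0.0092] tail [ 0.0046 -0.0027]
28.75 [ 1.13330755 -0.53426766  0.48498787]
```

```bash
python3 -c "
from h import *
W=pose()@calibration('wrist')['T_tool_cam']; n=np.array([.9833,.1822]); m=np.array([.5129,.1634])
g=cv2.GaussianBlur(cv2.cvtColor(cv2.imread('pics/w14.png'),cv2.COLOR_BGR2GRAY),(1,7),2).astype(float)
def w(v,l,r):
    d=abs(np.gradient(g[v])); a=l-6+np.argmax(d[l-6:l+7]); b=r-6+np.argmax(d[r-6:r+7])
    return a,b,[round(float((at_z('wrist',(b,v),z,W)-at_z('wrist',(a,v),z,W))[:2]@n*1000),1) for z in (.03,.054)]
for v in (8,18,28): print(v,w(v,287,350))
for v in (45,55,65,75,85,95,103,109): print(v,w(v,307,331))
"
```

```text
8 (np.int64(286), np.int64(349), [60.3, 56.2])
18 (np.int64(287), np.int64(349), [59.8, 55.7])
28 (np.int64(287), np.int64(349), [60.3, 56.2])
45 (np.int64(306), np.int64(331), [24.7, 23.0])
55 (np.int64(306), np.int64(331), [24.9, 23.1])
65 (np.int64(306), np.int64(330), [24.0, 22.4])
75 (np.int64(306), np.int64(330), [24.2, 22.6])
85 (np.int64(306), np.int64(330), [24.4, 22.8])
95 (np.int64(301), np.int64(330), [29.8, 27.7])
103 (np.int64(306), np.int64(330), [24.8, 23.1])
109 (np.int64(306), np.int64(330), [24.9, 23.2])
```

```bash
python3 -c "
from cell import *
print(sign_off())"
```

```text
the job is handed in; nothing more can be done
None
```

I drew the paddle out of the stand and laid it on the shelf, blade towards the flap, then let go. I then took it by the handle, fed it past the flap and pushed the tail in with closed fingers. The job was handed in at about 29 s, well under the 64 s limit.

- **Flap and paddle:** the last picture shows the flap shut with the whole paddle inside the bin. At floor height, the paddle's outline has nearly its proper size and an even handle width, so it lies flat. The margin at the tail is small: my estimate put it about 1 mm short of the lip's inner edge, with an error of about 2 mm. The shut flap supports it being inside.
- **Bystanders and gripper:** the bottle and two jars are within 2–3 pixels of where they started, which is within the networks' scatter. The gripper is clear and touching nothing.

These things went differently from plan or from what was stated:
- **Fingertip position:** the fingers end 26 mm short of the reported TCP. Because of that, my first two grips only brushed the top of the blade; I found the offset and corrected for it.
- **Tail push:** the moves allow no tilt, so vertical fingers stopped at the roof's edge with the tail just on the lip. Lowering the fingers 3.5 mm and giving a short, quick push finished it. The fingers pressed on the roof's edge with about 8 N at the readings.
- **Handle grip:** the grip was still closing when the feed began, so the handle slipped about 8 mm. That did not affect the result.

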